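# Neutral the belt drive and hold the tensioner wound to its stop

### The arm

A 7-joint arm with a two-finger parallel gripper is mounted at the origin on a cart in front of the work surface, level with it; the furniture and walls round the work are solid. World frame = base frame: x ahead of the robot, y to its left, z up, the work surface at z = 0. Lengths are in m, angles in degrees, forces in N, time in s.
With the tool pointing down it reaches from about 0.425 to 0.875 m from the base axis. Payload 4.7 kg.
Tool frame: the origin (TCP) lies at the very end of the fingers, on their centre line; the grasp point (between the pads) lies 19 mm behind it (env.grasp_offset is the distance from the TCP to the grasp point, in m); z points along the fingers, y is the line along which they close (so a half turn about z gives the same grasp; the last joint's range is limited). The gripper opens to 87 mm and grips with 3 to 60 N. Pads are 19 mm wide; open, the fingers measure 117 mm over their backs; the gripper's body (75 mm by 190 mm) begins 51 mm behind the grasp point.
Start: joints at [-63.822, 18.392, -4.016, 83.108, 1.295, 78.541, -3.26], TCP at [0.279, 0.587, 0.223] pointing down, gripper open.
Joint ranges: [-163.93, 163.93], [-17.29, 119.83], [-79.2, 71.16], [3.27, 140.29], [-89.18, 269.18], [5.43, 117.66], [-154.24, 154.24]. Speed limits (degrees/s): [147.25, 147.25, 180, 180, 180, 180, 180].

### API

Orientations are given as [roll, pitch, yaw] about the fixed x, y, z axes, in that order (R = Rz(yaw) Ry(pitch) Rx(roll)).
In Python, from cell import env gives the robot as it stands. The module is installed in compiled form; this text tells all that it offers.
- The arm moves only by the tool drive_tool, never from a script. Its argument "moves" is one flat list of numbers, 5 for each row, row after row: the shift along the tool's x, y, z in units of 40 mm (1.0 is 40 mm), then the turn about the tool's z in units of 10 degrees (1.0 is 10 degrees), then the finger opening in mm, from 0 to 87. A call has 1 to 5 rows; each row is the pose to reach, as a shift and turn from the pose commanded when the call began, along the tool's axes at that moment; what a row does not reach only later rows make up. A row lasts 1/8 s, in which the tool goes at most 62.5 mm and 10.7 degrees, less where a joint would pass 70% of its speed; a pose out of reach is approached as far as the arm can. A call with a gripper value outside its range is refused whole. The fingers move at their own pace and stop on an object; "squeeze" is the grip in N (left out, the last holds). Time passes only in rows, so rows that repeat a pose let the fingers close. It gives the time, the measured TCP pose, the force, the opening and the grip force at its end, in the units of the state.
- env.get_obs(): the state, without advancing time (a new reading comes with each control period).
- env.read_camera(name): name is "side" or "top"; returns (picture, depth): 420x560x3 uint8, red, green, blue; 420x560 float32, m along the optical axis (not along the pixel's ray), 0 where there is no reading.
- env.camera_model(name): a dict with "K" (3x3 intrinsics, pixels), "k1" (the pictures are not rectified: a ray, as slopes to the right and down, at radius r is drawn at 1 + k1 r^2 times it, then the intrinsics apply), "rvec" (rotation vector, rad) and "tvec" (3), from world to camera coordinates, as OpenCV has them. Camera axes: x right, y down, z forward; pixel columns grow to the right and rows downward; lengths in m; the calibration is good to about 2 mm. A picture is of the moment at which its call begins. camera_model takes no time and is no camera call.
- env.sign_off(): hands the job in; it is judged then, once.
The state is a dict: "time_s": time; "qpos": joint angles; "joint_velocities": joint speeds; "effort": joint torques, N m; "tool_pos": TCP position; "tool_rot": TCP orientation; "force": force on the tool from outside, world axes, zero at the start; "wrist_torque": the same for the moment, N m; "grip_width": finger opening in m; "grasp_force": force on a finger pad.
Only numpy, scipy, OpenCV 4.12 (cv2) and the standard library are available. Lean on these libraries where they do the work, as an engineer would, in place of code of your own. Each camera call takes 0.05 s, during which the arm holds its last target. There are 200 camera calls.

### The job

The belt deck of the rolling machine is ready for a new belt: first set the red-knobbed drive lever to neutral, upright at the white line of its quadrant, and leave it there. Then swing the sprung belt tensioner arm (it has a black peg to take it by) forward, towards the robot, against its spring until it is fully wound against its stop, and finish while still holding it there with the fingers; do not let go. Leave the gum pot, ring gauge and cap punch where they are.

Things in the scene. Friction and masses are not known exactly. Their poses are not given: they have to be found in the camera images.
- belt_deck: Green belt deck of a bench rolling machine, fixed to the table, base 150 (x) x 240 (y) x 12 mm, turned by up to 0.2 rad. Origin: centre of its underside; x points away from the robot, y left. The drive lever stands on a green gearbox (deck y 40 to 110, top 50 mm above the table); the belt tensioner is on the right half. A pulley 42 mm wide, 62 mm tall stands at deck x 47, y 10.
- drive_lever (a joint): Angle of the drive lever from upright, about a level hinge along the deck's y. 0 = upright, neutral, in line with the white line; positive = leaning to the deck's -x (towards the robot), negative = away; range -0.75 to 0.75. It starts leaning towards the robot by 0.35 to 0.7. It has no spring: about 1.5 N at the knob moves it, and it stays where it is left.
- lever_knob (a point): Middle of the red lever knob, 22 mm thick and 38 mm long (it reaches 16 mm beyond this point along the lever), 88 mm from the lever's hinge.
- lever_hinge (a point): Centre of the lever's hinge, fixed on the deck, 55 mm above the table.
- cage_arm (a joint): Angle of the tensioner's cage arm. 0 = at rest, pointing right and away from the robot (60 degrees clockwise of the deck's +x, from above); it grows as the arm swings clockwise from above, its peg coming towards the robot, to 1.22 rad on the stop. A spring always pulls it back: about 3 N at the peg at rest, 6 N at the stop; let go, it flies back.
- cage_pivot (a point): Point on the upright axis of the cage arm, 70 mm above the table, level with the arm's top plate. Fixed on the deck, 90 mm to the right of the lever's hinge (along the deck's -y).
- peg_grip (a point): Point on the axis of the upright black round peg on the end of the cage arm, 104 mm above the table. The peg is 16 mm thick and stands 48 mm tall on the arm's top plate, from 70 mm (with a collar 20 mm wide, 6 mm tall) to 118 mm above the table, 110 mm from the pivot axis.
- gum_pot: Loose beige stoneware pot, 55 mm wide, 49 mm tall, on the table to the left of the deck. Origin: centre of its underside. It rests on the 3 mm white rolling plate. Leave alone.
- ring_gauge: Loose wooden ring gauge with holes, 46 x 150 x 9 mm, lying in the right-hand bay. Origin: centre of its underside. Leave alone.
- cap_punch: Loose pale cap punch, 25 mm wide, 60 mm tall, standing in the right-hand bay. Origin: centre of its underside. Leave alone.
- neutral_line (a point): Upper end of the broad white neutral line on the quadrant plate, which is 3 mm thick, stands 18 mm to the right of the lever and reaches 115 mm above the table; straight above the hinge axis. Narrow brass lines mark its two ends.

How it is judged (in metres and radians):
On the way, in this order (a step that is already met when the one before it is completed fails the run):
1. the drive lever is in neutral, within 0.1 rad of upright, with the tensioner still at rest (value of joint drive_lever between -0.1 and 0.1 rad and value of joint cage_arm below 0.2 rad), for 0.3 s.
2. the tensioner arm is held by the fingers within 0.05 rad of its stop (value of joint cage_arm above 1.17 rad and contact force between the fingers and cage_arm above 2 N), for 0.3 s.
At the end, for the whole second after the job is handed in: The program ends holding: the cage arm is still and within 0.05 rad of its stop (joint over 1.17), the fingers press on the arm or its peg with more than 2 N, and the drive lever is within 0.1 rad of upright (all of step 2 and velocity of joint cage_arm between -0.1 and 0.1 rad/s and value of joint drive_lever between -0.1 and 0.1 rad); the arm keeps its last pose, push and grip.
It fails at once if the gum pot, ring gauge or cap punch is moved by more than 30 mm (distance of any of gum_pot, ring_gauge, cap_punch from where it was at the start of the episode above 0.03 m).
It also fails if it takes over 48 s, if anything falls off the work surface, if the arm or the gripper's body presses on something with over 40 N, if the wrist force passes 120 N, or if a joint passes its speed limit or range.

## Working session

There is one attempt and no reset: what is moved stays moved. The work goes in short steps, Python scripts to look and compute and a tool call to move; the robot and the scene stay as the last step left them, time stands still between calls to the robot, and variables do not carry over. Pictures are saved under pics/ and viewed, at most 10 in all, crops included, and the job is handed in when it is done.

Besides the shell and the picture viewer there is one more tool, called after "Request:" as a command line: name --argument value ..., lists and objects as JSON in quotes. drive_tool: Moves the arm, as the interface text tells. Its arguments: {"type":"object","properties":{"moves":{"type":"array","items":{"type":"number"}},"squeeze":{"type":"number"}},"required":["moves"]}

```bash
mkdir -p pics; cat > h.py <<'E'
import numpy as np, cv2
from cell import env
def world(name, uv, depth=None, z=None):
    m=env.camera_model(name); K=np.array(m["K"]); R=cv2.Rodrigues(np.array(m["rvec"],float))[0]; t=np.array(m["tvec"],float).ravel()
    uv=np.atleast_2d(uv).astype(float); d=(uv-K[:2,2])/[K[0,0],K[1,1]]; s=d.copy()
    for _ in range(20): s=d/(1+m["k1"]*(s**2).sum(1,keepdims=True))
    r=np.c_[s,np.ones(len(s))]
    if z is not None:
        c=-R.T@t; w=r@R; return c+w*((z-c[2])/w[:,2])[:,None]
    return (r*np.array(depth).reshape(-1,1)-t)@R
E
python3 - <<'E'
from h import *
for n in("side","top"):
    p,d=env.read_camera(n); cv2.imwrite(f"pics/{n}0.png",p[:,:,::-1]); np.save(f"{n}0.npy",d); np.save(f"{n}p.npy",p)
o=env.get_obs(); print(o)
E
```

```text
{'time_s': 0.1, 'qpos': array([-63.82051457,  18.43526752,  -4.01601825,  83.16983537,
         1.29509543,  78.53972813,  -3.25921339]), 'joint_velocities': array([ 0.02923105, -0.15033214,  0.06627795, -0.15930033,  0.01411768,
        0.05063799, -0.01430222]), 'effort': array([ 3.56425528e-05, -4.92574024e+01, -4.05510915e-01, -3.13396025e+01,
       -6.41970173e-02,  3.94981191e-02,  8.86466955e-05]), 'tool_pos': array([0.27834136, 0.58683106, 0.22154893]), 'tool_rot': array([-1.79900410e+02,  5.42958542e-03,  1.54631424e+02]), 'force': array([ 0.26524486, -0.27583727, -1.3405069 ]), 'wrist_torque': array([-0.03769447,  0.01447473, -0.02609597]), 'grasp_force': 0.0, 'grip_width': 0.08675769403271741}
```

View pics/top0.png

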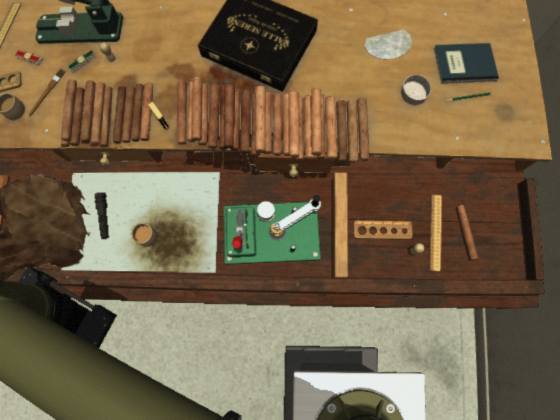

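View pics/side0.png

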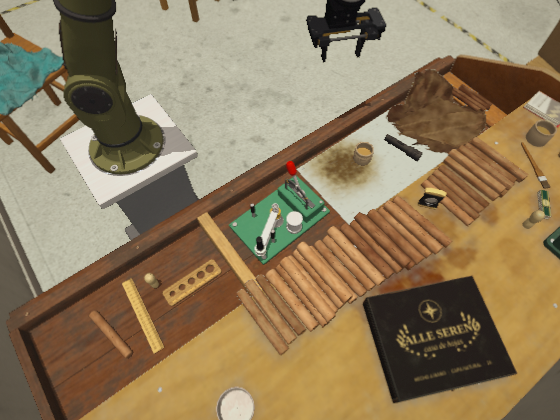

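The top view shows the deck at about (225-320, 203-262). The red knob is near (238,243), the tensioner pivot near (277,230) and the black peg near (316,203). In the side view the knob is at (292,168) and the peg at (262,243).

```bash
python3 - <<'E'
from h import *
p=np.load("topp.npy");d=np.load("top0.npy");ps=np.load("sidep.npy");ds=np.load("side0.npy")
a=cv2.resize(p[190:275,210:340],None,fx=6,fy=6,interpolation=cv2.INTER_CUBIC)
cv2.imwrite("pics/t1.png",a[:,:,::-1])
for n,P,D in(("top",p,d),("side",ps,ds)):
    h=cv2.cvtColor(P,cv2.COLOR_RGB2HSV).astype(int)
    red=((h[...,0]<6)|(h[...,0]>174))&(h[...,1]>200)&(h[...,2]>110)
    if n=="top": red[:, :225]=0; red[:,260:]=0; red[:200]=0
    else: red[:,:280]=0; red[:,305:]=0;red[:155]=0;red[185:]=0
    v,u=np.nonzero(red&(D>0)); w=world(n,np.c_[u,v],D[v,u]); print(n,len(u),np.median(w,0),w.min(0),w.max(0))
    v,u=np.mgrid[0:420,0:560]; W=world(n,np.c_[u.ravel(),v.ravel()],D.ravel())
    hh=h.reshape(-1,3); 
    blk=(hh[:,2]<60)&(W[:,2]>.085)&(W[:,2]<.13)&(W[:,0]>.3)&(W[:,0]<.75)&(abs(W[:,1])<.2)
    print("black",blk.sum(),np.median(W[blk],0),W[blk].min(0),W[blk].max(0), np.c_[u.ravel(),v.ravel()][blk].mean(0))
    g=(hh[:,0]>60)&(hh[:,0]<85)&(hh[:,1]>100)&(W[:,2]>0.004)&(W[:,2]<.02)&(W[:,0]<.75)&(W[:,0]>.3)&(abs(W[:,1])<.3)
    r=cv2.minAreaRect((W[g,:2]*1000).astype(np.float32)); print("deck",r)
    if n=="top":
        for y in range(120,300,8): print(y, [round(float(x),3) for x in W.reshape(420,560,3)[y,330]], [round(float(x),3) for x in W.reshape(420,560,3)[y,230]])
E
```

```text
top 70 [0.43862631 0.29607934 0.14576525] [0.42827412 0.28875602 0.1261222 ] [0.45379049 0.30506644 0.15189362]
black 218 [0.65207473 0.12054023 0.09931409] [ 0.54393544 -0.19632944  0.08509928] [0.66246916 0.19961896 0.12931403] [325.49082569 168.75688073]
deck ((490.635986328125, 205.92990112304688), (147.8690185546875, 195.79750061035156), 4.027390480041504)
120 [0.731, 0.091, 0.158] [0.716, 0.322, 0.178]
128 [0.71, 0.092, 0.16] [0.697, 0.322, 0.176]
136 [0.69, 0.092, 0.16] [0.676, 0.32, 0.179]
144 [0.67, 0.092, 0.159] [0.658, 0.32, 0.175]
152 [0.651, 0.092, 0.159] [0.706, 0.343, -0.001]
160 [0.652, 0.086, 0.102] [0.683, 0.342, -0.0]
168 [0.653, 0.08, 0.042] [0.661, 0.341, -0.002]
176 [0.646, 0.076, -0.002] [0.638, 0.339, 0.002]
184 [0.623, 0.076, -0.001] [0.617, 0.338, -0.002]
192 [0.602, 0.076, -0.002] [0.594, 0.336, 0.004]
200 [0.58, 0.076, -0.003] [0.573, 0.335, 0.002]
208 [0.558, 0.076, -0.0] [0.54, 0.328, 0.05]
216 [0.537, 0.076, 0.001] [0.519, 0.327, 0.05]
224 [0.516, 0.076, -0.001] [0.498, 0.325, 0.055]
232 [0.494, 0.076, 0.002] [0.479, 0.325, 0.049]
240 [0.474, 0.076, -0.001] [0.46, 0.324, 0.049]
248 [0.454, 0.076, -0.0] [0.44, 0.323, 0.048]
256 [0.434, 0.075, -0.002] [0.422, 0.323, 0.037]
264 [0.413, 0.076, 0.001] [0.406, 0.327, 0.004]
272 [0.393, 0.076, 0.003] [0.387, 0.326, 0.0]
280 [0.369, 0.08, 0.049] [0.363, 0.319, 0.047]
288 [0.35, 0.08, 0.043] [0.344, 0.318, 0.048]
296 [0.333, 0.077, 0.015] [0.326, 0.321, 0.015]
side 103 [0.44723229 0.29212286 0.13790739] [0.42779962 0.28414704 0.11766247] [0.45856144 0.30436403 0.15040834]
black 52 [0.55677542 0.11397589 0.11237616] [0.54718135 0.10908248 0.08540965] [0.56174183 0.12136282 0.12238274] [259.17307692 242.17307692]
deck ((491.4154052734375, 199.28936767578125), (150.14659118652344, 192.56809997558594), 3.9238126277923584)
```

View pics/t1.png

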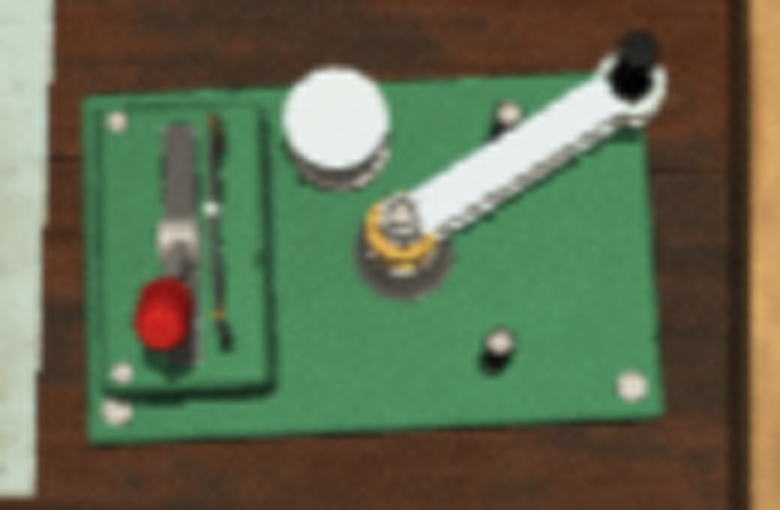

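```bash
python3 - <<'E'
from h import *
def q(n,x,y,z): 
    w=world("top",[[x/6+210-.42,y/6+190-.42]],z=z)[0]; print(n,w.round(4)); return w
for i,(x,y) in enumerate([(90,440),(85,97),(645,80),(665,412)]): q("corner%d"%i,x,y,.012)
nl=q("neutral",211,208,.115); q("hinge",178,235,.055); q("pivot",400,217,.08); q("peg",638,48,.118); q("pegcollar",632,82,.073); q("pulleytop",337,118,.062); q("stopR",498,342,.03);q("knobtop",163,310,.14)
c=np.array([.4914,.2]);
d=np.load("side0.npy");ps=np.load("sidep.npy")
a=cv2.resize(ps[150:270,220:340],None,fx=5,fy=5,interpolation=cv2.INTER_CUBIC);cv2.imwrite("pics/s1.png",a[:,:,::-1])
E
```

```text
corner0 [0.4077 0.3393 0.012 ]
corner1 [0.5544 0.3494 0.012 ]
corner2 [0.5677 0.1103 0.012 ]
corner3 [0.4254 0.1008 0.012 ]
neutral [0.486  0.2833 0.115 ]
hinge [0.4869 0.302  0.055 ]
pivot [0.4915 0.2117 0.08  ]
peg [0.5526 0.1206 0.118 ]
pegcollar [0.5507 0.1198 0.073 ]
pulleytop [0.5356 0.2389 0.062 ]
stopR [0.4503 0.1711 0.03  ]
knobtop [0.4418 0.2971 0.14  ]
```

View pics/s1.png

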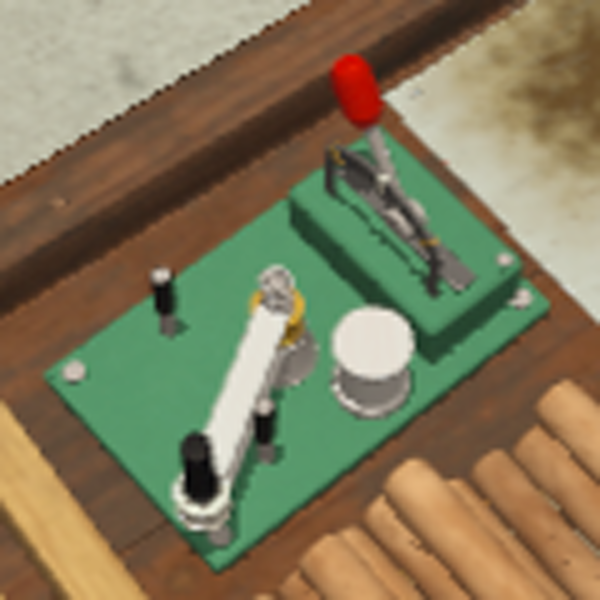

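The close views confirm the deck yaw at about +0.068 rad, with the hinge near (0.485, 0.3015), the pivot near (0.491, 0.212) and the peg near (0.552, 0.120). The lever leans about 0.47 rad towards the robot. I'm moving above the knob now.

Request:
drive_tool --moves '[-1.37,-0.95,0,-0.6,60,-2.74,-1.9,0,-1.2,60,-4.1,-2.85,0,-1.8,60,-5.5,-3.8,0,-2.4,60,-6.87,-4.74,0,-2.9,60]' --squeeze 20

```text
time_s: 0.72
tool_pos: [0.4355, 0.3146, 0.2223]
tool_rot: [-180.0, -0.0, -176.2]
force: [0.3, -0.4, 0.3]
grip_width: 0.0604
grasp_force: 0.0
```

Request:
drive_tool --moves '[0,0,0,0,60,0,0,0,0,60]'

```text
time_s: 0.98
tool_pos: [0.4344, 0.317, 0.2223]
tool_rot: [180.0, -0.0, -176.4]
force: [-0.5, -0.1, -1.2]
grip_width: 0.0603
grasp_force: 0.0
```

Request:
drive_tool --moves '[-0.24,-0.49,0,0,60,-0.24,-0.49,0.8,0,60,-0.24,-0.49,1.6,0,60,-0.24,-0.49,2.5,0,60,-0.24,-0.49,2.5,0,60]'

```text
time_s: 1.6
tool_pos: [0.4425, 0.2981, 0.1196]
tool_rot: [-179.8, -0.3, -176.2]
force: [-0.4, -0.7, -0.5]
grip_width: 0.0601
grasp_force: 0.0
```

```bash
python3 - <<'E'
from h import *
p,d=env.read_camera("side"); a=cv2.resize(p[110:270,220:380],None,fx=3.7,fy=3.7,interpolation=cv2.INTER_CUBIC);cv2.imwrite("pics/s2.png",a[:,:,::-1])
print(env.get_obs()["tool_pos"])
E
```

```text
[0.44409263 0.29880715 0.12178294]
```

View pics/s2.png

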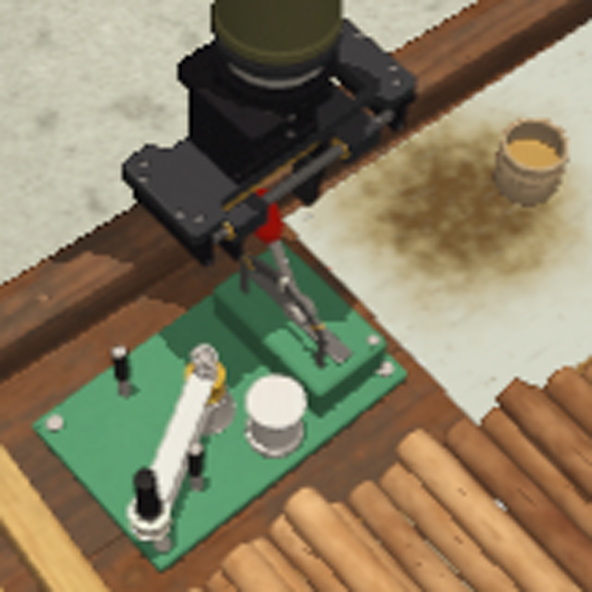

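The red knob, at about (268,215) in the crop, sits between the open fingers. I'm closing on it.

Request:
drive_tool --moves '[0,0,0,0,15,0,0,0,0,15,0,0,0,0,15,0,0,0,0,15]' --squeeze 12

```text
time_s: 2.15
tool_pos: [0.4459, 0.2979, 0.123]
tool_rot: [180.0, 0.0, -176.4]
force: [0.3, 0.2, -0.4]
grip_width: 0.0279
grasp_force: 0.0
```

Request:
drive_tool --moves '[0,0,0,0,15,0,0,0,0,15,0,0,0,0,15,0,0,0,0,15]'

```text
time_s: 2.65
tool_pos: [0.4459, 0.2958, 0.1227]
tool_rot: [-179.8, -0.0, -176.4]
force: [-1.8, -5.0, 3.6]
grip_width: 0.0218
grasp_force: 12.0
```

Request:
drive_tool --moves '[-0.33,0,-0.08,0,15,-0.66,0,-0.15,0,15,-0.98,0,-0.2,0,15,-0.98,0,-0.2,0,15,-0.98,0,-0.2,0,15]'

```text
time_s: 3.28
tool_pos: [0.486, 0.2986, 0.1313]
tool_rot: [-179.9, 0.1, -176.5]
force: [1.0, -4.6, 5.9]
grip_width: 0.0216
grasp_force: 12.0
```

```bash
python3 - <<'E'
from h import *
p,d=env.read_camera("side"); a=cv2.resize(p[140:240,250:350],None,fx=5.9,fy=5.9,interpolation=cv2.INTER_CUBIC);cv2.imwrite("pics/s3.png",a[:,:,::-1])
print(env.get_obs()["tool_pos"])
E
```

```text
[0.48597381 0.29857158 0.13129674]
```

View pics/s3.png

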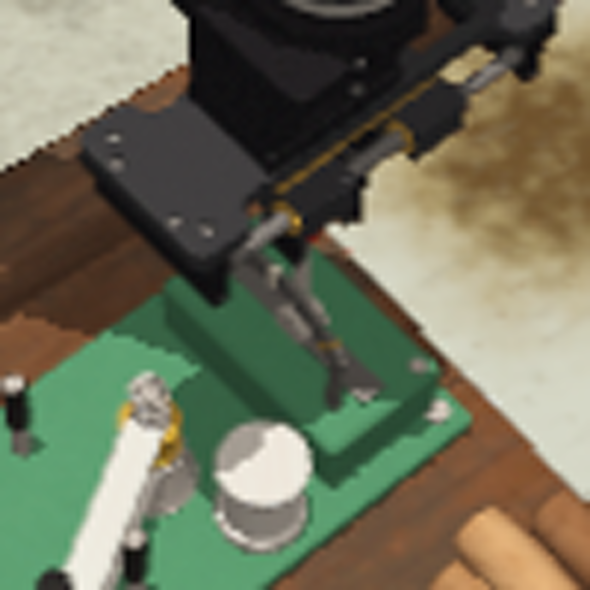

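The fingers hide the lever in this view. I'll hold briefly, open, rise and look again.

Request:
drive_tool --moves '[0,0,0,0,50,0,0,0,0,50,0,0,0,0,50,0,0,0,0,50]'

```text
time_s: 3.82
tool_pos: [0.4845, 0.3006, 0.1304]
tool_rot: [180.0, -0.0, -176.3]
force: [-0.2, 0.1, 0.8]
grip_width: 0.0479
grasp_force: 0.0
```

Request:
drive_tool --moves '[0,0,-0.7,0,50,0,0,-1.4,0,50,0,0,-2.1,0,50,1.0,-1.3,-2.2,0,50,1.0,-2.6,-2.2,0,50]'

```text
time_s: 4.45
tool_pos: [0.4498, 0.1943, 0.2189]
tool_rot: [179.9, 0.0, -176.1]
force: [1.3, -0.1, 0.5]
grip_width: 0.05
grasp_force: 0.0
```

```bash
python3 - <<'E'
from h import *
p,d=env.read_camera("side"); a=cv2.resize(p[110:260,220:370],None,fx=4,fy=4,interpolation=cv2.INTER_CUBIC);cv2.imwrite("pics/s4.png",a[:,:,::-1])
h=cv2.cvtColor(p,cv2.COLOR_RGB2HSV).astype(int)
red=((h[...,0]<6)|(h[...,0]>174))&(h[...,1]>200)&(h[...,2]>110)&(d>0)
v,u=np.nonzero(red); w=world("side",np.c_[u,v],d[v,u]); k=(abs(w[:,0]-.48)<.08)&(abs(w[:,1]-.3)<.04)&(w[:,2]>.1); w=w[k]
print(k.sum(),np.median(w,0),w.min(0),w.max(0)); print(env.get_obs()["tool_pos"],env.get_obs()["time_s"])
E
```

```text
82 [0.48390173 0.29297224 0.15237012] [0.47181211 0.28632994 0.12799551] [0.4905952  0.30312133 0.16217481]
[0.45175637 0.18448036 0.21901015] 4.5
```

View pics/s4.png

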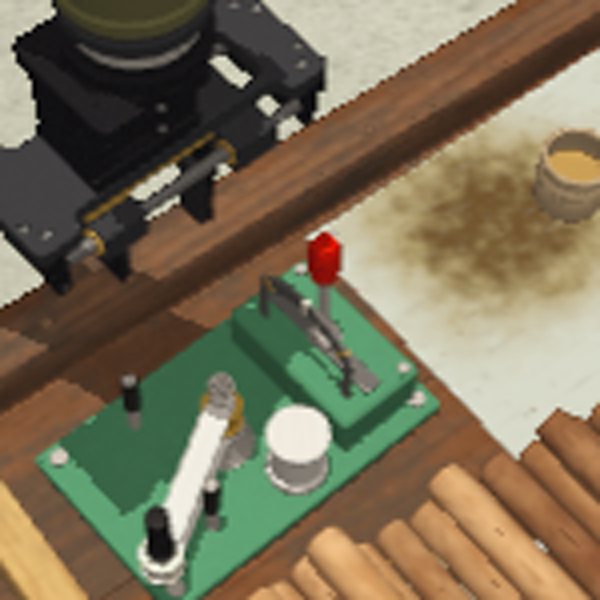

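The knob now stands upright at (325,260) in the crop. I'll check its angle numerically against the projected lever model.

```bash
python3 - <<'E'
from h import *
from scipy.optimize import least_squares
yaw=.068; H=np.array([.4855,.3015,.055])
for n in("side","top"):
    p,d=env.read_camera(n); m=env.camera_model(n); h=cv2.cvtColor(p,cv2.COLOR_RGB2HSV).astype(int)
    red=((h[...,0]<6)|(h[...,0]>174))&(h[...,1]>180)&(h[...,2]>70)&(d>0)
    v,u=np.nonzero(red); w=world(n,np.c_[u,v],d[v,u]); k=(abs(w[:,0]-.48)<.08)&(abs(w[:,1]-.3)<.04)&(w[:,2]>.1)
    if k.sum()<5: print(n,"hidden"); continue
    c=np.array([u[k].mean(),v[k].mean()])
    for f in(-.2,-.1,0,.1,.2):
        ax=np.array([-np.sin(f)*np.cos(yaw),-np.sin(f)*np.sin(yaw),np.cos(f)])
        t=np.linspace(0,2*np.pi,40,endpoint=False); e1=np.array([-np.sin(yaw),np.cos(yaw),0]); e2=np.cross(ax,e1)
        P=np.vstack([H+ax*s+.011*(np.cos(t)[:,None]*e1+np.sin(t)[:,None]*e2) for s in(.066,.104)])
        q=cv2.projectPoints(P,np.array(m["rvec"]),np.array(m["tvec"]),np.array(m["K"]),np.array([m["k1"],0,0,0.]))[0].reshape(-1,2)
        M=cv2.moments(cv2.convexHull(q.astype(np.float32))); print(n,f,np.round([M["m10"]/M["m00"]-c[0],M["m01"]/M["m00"]-c[1]],2))
E
```

```text
side -0.2 [7.58 5.83]
side -0.1 [5.31 3.4 ]
side 0 [3.02 1.15]
side 0.1 [ 0.74 -0.89]
side 0.2 [-1.51 -2.7 ]
top hidden
```

Request:
drive_tool --moves '[-0.8,-0.6,0,0,50,-1.6,-1.2,0,0,50,-2.4,-1.75,0,0,50,-2.4,-1.75,0,0,50]'

```text
time_s: 5.1
tool_pos: [0.5536, 0.1288, 0.2179]
tool_rot: [-179.9, 0.0, -176.6]
force: [-0.8, -0.3, -0.1]
grip_width: 0.0496
grasp_force: 0.0
```

```bash
cat > lv.py <<'E'
from h import *
from scipy.optimize import least_squares
yaw=.068; H=np.array([.4855,.3015,.055])
def pred(n,f):
    m=env.camera_model(n)
    ax=np.array([-np.sin(f)*np.cos(yaw),-np.sin(f)*np.sin(yaw),np.cos(f)])
    t=np.linspace(0,2*np.pi,40,endpoint=False); e1=np.array([-np.sin(yaw),np.cos(yaw),0]); e2=np.cross(ax,e1)
    P=np.vstack([H+ax*s+.011*(np.cos(t)[:,None]*e1+np.sin(t)[:,None]*e2) for s in(.066,.104)])
    q=cv2.projectPoints(P,np.array(m["rvec"]),np.array(m["tvec"]),np.array(m["K"]),np.array([m["k1"],0,0,0.]))[0].reshape(-1,2)
    M=cv2.moments(cv2.convexHull(q.astype(np.float32))); return np.array([M["m10"]/M["m00"],M["m01"]/M["m00"]])
def cen(n,p,d):
    h=cv2.cvtColor(p,cv2.COLOR_RGB2HSV).astype(int)
    red=((h[...,0]<6)|(h[...,0]>174))&(h[...,1]>180)&(h[...,2]>70)&(d>0)
    v,u=np.nonzero(red); w=world(n,np.c_[u,v],d[v,u]); k=(abs(w[:,0]-.48)<.08)&(abs(w[:,1]-.3)<.04)&(w[:,2]>.1)
    return k.sum(),np.array([u[k].mean(),v[k].mean()])
E
python3 - <<'E'
from lv import *
for n in("top","side"):
    p,d=env.read_camera(n); np.save(n+"5p.npy",p)
    for lab,(P,D) in{"start":(np.load(n+"p.npy"),np.load(n+"0.npy")),"now":(p,d)}.items():
        k,c=cen(n,P,D); print(n,lab,k,c.round(2))
        for f in((0,.1) if lab=="now" else (.4,.5,.6)): print("  ",f,(pred(n,f)-c).round(2))
o=env.get_obs();print(o["tool_pos"],o["tool_rot"])
E
```

```text
top start 77 [236.87 241.94]
   0.4 [-0.62 -4.77]
   0.5 [-0.36 -1.11]
   0.6 [-0.08  2.39]
top now 63 [235.75 224.33]
   0 [-0.12 -2.48]
   0.1 [-0.06  1.29]
side start 109 [290.9  167.68]
   0.4 [3.77 1.03]
   0.5 [ 1.76 -0.  ]
   0.6 [-0.13 -0.76]
side now 0 [nan nan]
   0 [nan nan]
   0.1 [nan nan]
[0.55133778 0.13148511 0.21794204] [ 1.79970906e+02 -7.57946060e-02 -1.76315521e+02]lv.py:15: RuntimeWarning: Mean of empty slice.
  return k.sum(),np.array([u[k].mean(),v[k].mean()])
  ret = ret.dtype.type(ret / rcount)
```

Both views put the lever at about +0.07 rad, which is within tolerance but marginal. I'll regrip the knob and nudge it about 6 mm further.

Request:
drive_tool --moves '[0.4,1.1,0,0,60,0.8,2.2,0,0,60,1.2,3.3,0,0,60,1.54,4.34,0,0,60,1.54,4.34,0,0,60]'

```text
time_s: 5.82
tool_pos: [0.475, 0.3057, 0.2185]
tool_rot: [179.9, -0.1, -175.8]
force: [-0.4, 0.2, -0.2]
grip_width: 0.0601
grasp_force: 0.0
```

Request:
drive_tool --moves '[0,0,0,0,60,0,0,0,0,60]'

```text
time_s: 6.08
tool_pos: [0.4795, 0.2985, 0.2186]
tool_rot: [-180.0, 0.0, -176.5]
force: [-0.1, -0.1, -0.2]
grip_width: 0.0601
grasp_force: 0.0
```

Request:
drive_tool --moves '[0,0,0.7,0,60,0,0,1.4,0,60,0,0,2.2,0,60,0,0,2.2,0,40,0,0,2.2,0,15]'

```text
time_s: 6.7
tool_pos: [0.4802, 0.2993, 0.1319]
tool_rot: [180.0, 0.1, -176.4]
force: [0.3, -0.0, 0.3]
grip_width: 0.047
grasp_force: 0.0
```

Request:
drive_tool --moves '[0,0,0,0,15,0,0,0,0,15,0,0,0,0,15,0,0,0,0,15,0,0,0,0,15]'

```text
time_s: 7.32
tool_pos: [0.4799, 0.2982, 0.1315]
tool_rot: [-179.9, 0.0, -176.4]
force: [-0.2, -5.2, 5.3]
grip_width: 0.0216
grasp_force: 12.0
```

Request:
drive_tool --moves '[-0.15,0,0,0,15,-0.15,0,0,0,15,-0.15,0,0,0,15,-0.15,0,0,0,15]'

```text
time_s: 7.82
tool_pos: [0.4861, 0.2986, 0.1315]
tool_rot: [-179.9, 0.1, -176.4]
force: [0.3, -5.1, 5.9]
grip_width: 0.0213
grasp_force: 12.0
```

Request:
drive_tool --moves '[0,0,0,0,50,0,0,0,0,50,0,0,0,0,50,0,0,0,0,50]'

```text
time_s: 8.32
tool_pos: [0.485, 0.3002, 0.1304]
tool_rot: [180.0, -0.0, -176.3]
force: [0.2, 0.1, -0.2]
grip_width: 0.0478
grasp_force: 0.0
```

Request:
drive_tool --moves '[0,0,-0.7,0,50,0,0,-1.4,0,50,0,0,-2.2,0,50,-0.7,-1.3,-2.2,0,50,-1.4,-2.6,-2.2,0,50]'

```text
time_s: 8.95
tool_pos: [0.5484, 0.1995, 0.2193]
tool_rot: [180.0, 0.1, -176.2]
force: [1.0, 0.3, 0.1]
grip_width: 0.0501
grasp_force: 0.0
```

Request:
drive_tool --moves '[-0.2,-0.9,0,0,50,-0.3,-1.9,0,0,50,-0.3,-1.9,0,0,50]'

```text
time_s: 9.32
tool_pos: [0.5654, 0.1198, 0.2187]
tool_rot: [-179.9, 0.0, -176.8]
force: [-0.1, -0.2, -1.0]
grip_width: 0.0499
grasp_force: 0.0
```

```bash
python3 - <<'E'
from lv import *
n="top"; p,d=env.read_camera(n); np.save(n+"6p.npy",p); k,c=cen(n,p,d); print(k,c)
for f in(-.1,0,.1): print("  ",f,(pred(n,f)-c).round(2))
a=cv2.resize(p[190:275,210:340],None,fx=6,fy=6,interpolation=cv2.INTER_CUBIC);cv2.imwrite("pics/t6.png",a[:,:,::-1])
o=env.get_obs();print(o["tool_pos"],o["tool_rot"],o["time_s"],o["qpos"])
E
```

```text
67 [235.65671642 221.92537313]
   -0.1 [-0.06 -3.73]
   0 [-0.03 -0.07]
   0.1 [0.03 3.7 ]
[0.5648078  0.12285532 0.21862643] [ 1.79994535e+02  1.35220927e-02 -1.76568755e+02] 9.375 [-28.49092487   9.66975419  15.33900437  94.64567567  -2.62755097
  76.02271969  80.70588791]
```

View pics/t6.png

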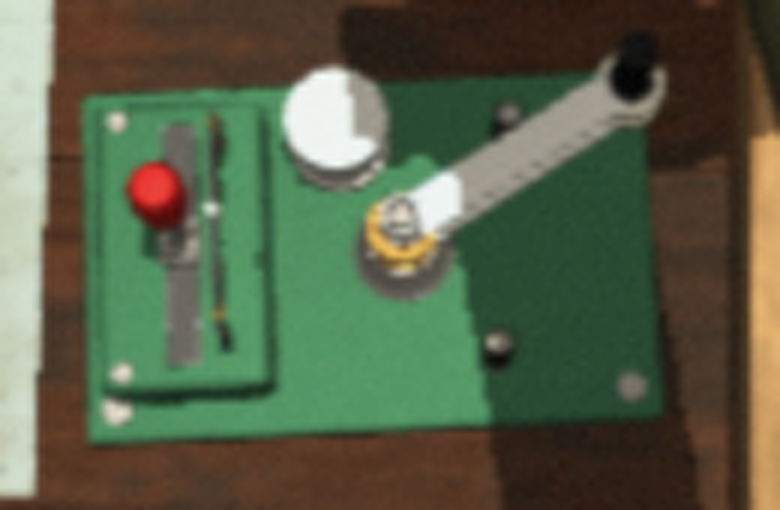

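The top view shows the knob at (158,195), in line with the neutral mark, and the fit gives about 0 rad. The peg is at (638,50), so I'm going to it next.

Request:
drive_tool --moves '[0.32,-0.05,0,0,50,0.32,-0.05,0.8,0,50,0.32,-0.05,1.6,0,50,0.32,-0.05,2.2,0,50,0.32,-0.05,2.2,0,50]'

```text
time_s: 10.0
tool_pos: [0.5493, 0.1229, 0.1287]
tool_rot: [-180.0, -0.3, -176.2]
force: [-0.2, 1.0, -0.2]
grip_width: 0.0499
grasp_force: 0.0
```

Request:
drive_tool --moves '[0,0,0,0,50]'

```text
time_s: 10.12
tool_pos: [0.552, 0.1228, 0.1317]
tool_rot: [180.0, 0.1, -176.3]
force: [-0.2, 0.4, -0.1]
grip_width: 0.0501
grasp_force: 0.0
```

Well aligned, so I'm descending about 43 mm and closing.

Request:
drive_tool --moves '[0,-0.05,0.5,0,50,0,-0.05,1.07,0,50,0,-0.05,1.07,0,50,0,-0.05,1.07,0,0,0,-0.05,1.07,0,0]' --squeeze 40

```text
time_s: 10.75
tool_pos: [0.553, 0.1201, 0.0893]
tool_rot: [180.0, 0.1, -176.4]
force: [-0.8, 0.5, 0.3]
grip_width: 0.037
grasp_force: 0.0
```

Request:
drive_tool --moves '[0,0,0,0,0,0,0,0,0,0,0,0,0,0,0,0,0,0,0,0]'

```text
time_s: 11.25
tool_pos: [0.5525, 0.1176, 0.0882]
tool_rot: [-179.9, 0.0, -176.5]
force: [-0.4, -5.5, 2.6]
grip_width: 0.0146
grasp_force: 40.0
```

Request:
drive_tool --moves '[0.435,-0.2,0,0,0,0.9,-0.33,0,0,0,1.375,-0.37,0,0,0,1.85,-0.33,0,0,0,1.85,-0.33,0,0,0]'

```text
time_s: 11.88
tool_pos: [0.4807, 0.0986, 0.0883]
tool_rot: [-179.8, 0.3, -176.5]
force: [5.5, -8.2, -1.7]
grip_width: 0.0153
grasp_force: 40.0
```

Request:
drive_tool --moves '[0.47,0.15,0,0,0,0.9,0.37,0,0,0,1.1,0.5,0,0,0,1.29,0.65,0,0,0,1.44,0.78,0,0,0]'

```text
time_s: 12.5
tool_pos: [0.4178, 0.1191, 0.0878]
tool_rot: [-179.2, -0.4, -176.7]
force: [-6.8, -26.9, 17.4]
grip_width: 0.0148
grasp_force: 41.7
```

Request:
drive_tool --moves '[0,0,0,0,0,0,0,0,0,0,0,0,0,0,0,0,0,0,0,0]'

```text
time_s: 13.0
tool_pos: [0.4174, 0.1192, 0.0878]
tool_rot: [-179.2, -0.5, -176.7]
force: [-8.0, -25.7, 18.5]
grip_width: 0.0149
grasp_force: 41.0
```

```bash
python3 - <<'E'
from lv import *
n="top"; p,d=env.read_camera(n); k,c=cen(n,p,d); print(k,c)
a=cv2.resize(p[190:275,210:340],None,fx=6,fy=6,interpolation=cv2.INTER_CUBIC);cv2.imwrite("pics/t7.png",a[:,:,::-1])
o=env.get_obs();print(o["tool_pos"],o["force"],o["time_s"])
E
```

```text
68 [235.75       221.77941176]
[0.41747875 0.11920315 0.08785744] [ -7.82318339 -26.28869887  17.07853635] 13.05
```

View pics/t7.png

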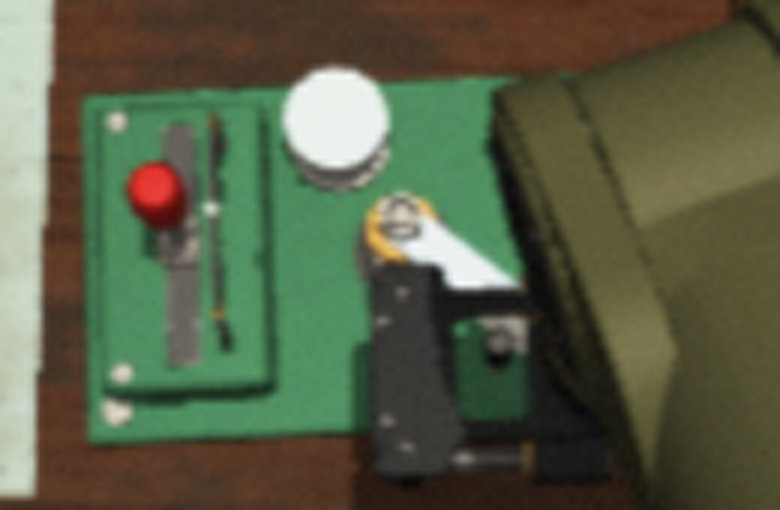

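The lever is still upright and the arm looks close to its stop. I'll measure the arm's angle from its edge to be sure.

```bash
python3 - <<'E'
from lv import *
p1,_=env.read_camera("top"); p0=np.load("topp.npy")
def edge(p,cols,up):
    g=cv2.cvtColor(p,cv2.COLOR_RGB2HSV)[...,1].astype(float)  # low sat = arm
    pts=[]
    for c in cols:
        col=g[190:260,c]; m=np.nonzero(col<70)[0]
        if len(m)==0: continue
        # group containing arm: widest run
        runs=np.split(m,np.nonzero(np.diff(m)>1)[0]+1); r=max(runs,key=len)
        i=r[0] if up else r[-1]; j=i-1 if up else i+1
        f=(col[i]-70)/(col[i]-col[j]); pts.append((c,190+i+(-f if up else f)))
    print(np.round(pts,1).tolist())
    w=world("top",pts,z=.07); v=cv2.fitLine(w[:,:2].astype(np.float32),cv2.DIST_HUBER,0,.001,.001).ravel()
    if v[1]>0: v=-v
    return np.degrees(np.arctan2(v[1],v[0]))
print("rest up",edge(p0,range(284,306),True)); print("rest lo",edge(p0,range(286,308),False))
print("now up",edge(p1,range(282,296),True))
E
```

```text
[[284.0, 217.4], [285.0, 216.6], [286.0, 216.0], [287.0, 215.5], [288.0, 214.8], [289.0, 214.3], [290.0, 213.4], [291.0, 212.6], [292.0, 211.6], [293.0, 206.6], [294.0, 206.3], [295.0, 206.4], [296.0, 206.9], [297.0, 208.5], [298.0, 208.5], [299.0, 208.0], [300.0, 207.4], [301.0, 206.6], [302.0, 206.0], [303.0, 205.4], [304.0, 204.6], [305.0, 204.0]]
rest up -55.824497
[[286.0, 228.1], [287.0, 227.5], [288.0, 226.9], [289.0, 226.3], [290.0, 225.6], [291.0, 225.2], [292.0, 224.4], [293.0, 223.7], [294.0, 223.1], [295.0, 222.4], [296.0, 221.8], [297.0, 221.2], [298.0, 220.5], [299.0, 219.9], [300.0, 219.4], [301.0, 218.7], [302.0, 218.1], [303.0, 217.4], [304.0, 216.7], [305.0, 216.1], [306.0, 215.4], [307.0, 214.8]]
rest lo -55.698494
[[282.0, 225.7], [283.0, 225.4], [284.0, 226.7], [285.0, 227.9], [286.0, 228.8], [287.0, 229.5], [288.0, 230.3], [289.0, 231.2], [290.0, 231.8], [291.0, 232.5], [292.0, 233.3], [293.0, 234.2], [294.0, 234.8], [295.0, 235.6]]
now up -127.05323
```

The edge fit gives about 71° of swing from rest, and the stop is at 69.9°. The arm is on its stop, gripped at about 41 N and holding steady.

Request:
drive_tool --moves '[0,0,0,0,0,0,0,0,0,0]'

```text
time_s: 13.35
tool_pos: [0.4175, 0.1192, 0.0879]
tool_rot: [-179.2, -0.5, -176.7]
force: [-7.8, -25.9, 18.1]
grip_width: 0.0151
grasp_force: 41.0
```

```bash
python3 -c "
from cell import env
o=env.get_obs();print(o['tool_pos'],o['grasp_force'],o['force']);print(env.sign_off())"
```

```text
[0.41748105 0.11923821 0.08787211] 41.006876594619825 [ -7.81697698 -25.94957526  18.13901864]
the job is handed in; nothing more can be done
None
```

I handed the job in at about 13 s of the 48 s allowed: by my measurements the drive lever is in neutral (about 0 rad) and the tensioner is on its stop, held by the fingers at about 41 N; the judge's verdict was not shown.

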